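Turn a housing on the corner post and seat it in the drilling nest

TASK

The square black housing lies on the plate in front of the drilling nest with its port on the wrong side, and it is too wide to grip. Push it against the round steel post at the mouth of the nest and swing it a quarter turn around the post, so that its port comes to face the end stop; then slide it along the fence, past the spring plunger, and press it firmly home against the end stop, flush along the fence. Keep it flat on the plate, never let it jam hard against the post, fence or stop, and leave everything else on the bench alone.

Things in the scene. Friction and masses are not known exactly. Their poses are not given: they have to be found in the camera images.
- housing: Square black die-cast box, 100 x 100 x 36 mm high, upright corners rounded 8 mm, 0.5 to 0.95 kg, lid flat (ribs and port ring 2 mm proud: nothing to grip). Origin: centre of its underside; x points from the port side to the ribbed side. Starts 20 to 80 mm short of the post, x along the nest's x within 12 degrees; needs a quarter turn clockwise seen from above. Slides on the plate with 3 to 6 N.
- port (a point): Centre of the port: an aluminium ring, 36 mm diameter, around a dark bore in the housing's lid, 27 mm from the housing's centre on its -x side, 38 mm above its underside. At the start it is on the robot's side of the housing; at the end it must be on the end stop's side.
- nest: The nest, fixed: aluminium angle fence and, across the slot, an aluminium plunger block. Origin: on the plate, in the plane of the fence's face, beside the post. y runs along the fence to the end stop, x from the slot into the fence (away from the robot). Fence: face x = 0, y 14 to 226 mm, 30 mm high, foot and knobs behind it to x = 54 mm. Block: x -132 to -104, y 145 to 220 mm, 30 mm high, lead-in from x = -112, y = 125 mm.
- plunger (a point): Tip of the spring plunger's round steel nose (9 mm radius) on the plunger block, 16 mm above the plate, 97.5 mm from the fence's face. The housing, whose centre is 50 mm from the fence's face when flush, pushes it back 2.5 mm (about 3 N); it rides on the housing's side and holds it to the fence. Sliding past it takes 6 to 16 N in all.
- post: Round steel post, fixed, 20 mm diameter, 50 mm high, at the mouth of the nest, tangent to the fence's face (axis at x = 10 mm, y = 0 of the nest). Origin: its axis at the plate. Squeezed between post and pusher the housing locks and force climbs with every mm; a pusher led on an arc about the post swings it with 4 to 10 N, its face creeping some cm along the post.
- stop: Adjustable end stop, fixed: aluminium bracket 54 mm wide, 40 mm high, with a steel stop screw whose round head (18 mm diameter, axis 18 mm up) faces the slot. Origin: on the plate under the centre of the head's face, which the housing must touch; axes as the nest's, y away from the slot. Set anew each time, 205 to 222 mm from the post along the nest's y. Pressing is firm from 6 N on the screw.
- wrench: Bystander: steel combination wrench 170 mm long lying behind the fence. Origin at its middle, on the plate.
- driver: Bystander: screwdriver 200 mm long with a black handle, lying between the robot and the housing. Origin under its middle.
- cover: Bystander: small square black cover, 62 x 62 mm, 18 mm high, beyond the housing. Origin under its centre.
- starknob: Bystander: spare black round knob, 32 mm diameter, lying on its head with its stud up, 38 mm high, on the robot's side of the plunger block. Origin under its centre.
- tray: Bystander: steel tray of screws, 105 x 165 mm, 60 mm high, at the right. Origin under its centre.
- duct: Bystander: black corrugated air duct 215 mm long, 72 mm high, at the left. Origin under its middle.
- can: Bystander: low grey tin, 58 mm diameter, 70 mm tall, at the back right. Origin under its centre.

How it is judged:
By the outcome, as a careful person would: the job done as asked, in the order asked, and still so for the second after the job is handed in, with the robot touching nothing.
It also fails if it takes over 72 s, if anything falls off the work surface, if the arm or the gripper's body presses on something with over 40 N, if the wrist force passes 120 N, or if a joint passes its speed limit or range.

ROBOT

A 6-joint arm with a two-finger parallel gripper is mounted at the origin on the work surface. World frame = base frame: x ahead of the robot, y to its left, z up, the work surface at z = 0. Lengths are in m, angles in degrees, forces in N, time in s.
With the tool pointing down it reaches from about 0.35 to 0.875 m from the base axis. Payload 4.2 kg.
Tool frame: the origin (TCP) lies midway between the tips of the shut fingers; the grasp point (between the pads) lies 19 mm behind it; z points along the fingers, y is the direction in which the jaws open and shut (so a half turn about z gives the same grasp; the last joint's range is limited). The gripper opens to 87 mm and grips with 3 to 60 N. Pads are 19 mm wide; open, the fingers measure 117 mm over their backs; the gripper's body (75 mm by 190 mm) begins 51 mm behind the grasp point.
Start: joints at [89.301, 22.042, 0.453, 0, -68.411, -14.817], TCP at [0.167, 0.602, 0.223] pointing down, gripper open.
Joint ranges: [-179.83, 179.83], [-69.29, 118.12], [-61.27, 80.66], [-181.25, 117.63], [-171.15, -9.14], [-177.46, 177.46]. Speed limits (degrees/s): [159.86, 159.86, 180, 180, 180, 180].

INTERFACE

Orientations are given as a 3x3 rotation matrix whose columns are the frame's x, y, z axes.
In Python, from station import r gives the robot as it stands.
- The arm moves only by the tool play_rows, never from a script. Its argument "commands" is a list that holds one entry, the list of rows, each a list of 7 numbers: the shift along the world's x, y, z in m, then the turn, a rotation vector about the world's x, y, z in rad, then the closure, from 0 (fully open) to 1 (shut). A call has 1 to 5 rows; each row is the pose to reach, as a shift and turn from the pose commanded when the call began; what a row does not reach only later rows make up. A row lasts 1/10 s, in which the tool goes at most 50 mm and 8.59 degrees, less where a joint would pass 70% of its speed; a pose out of reach is approached as far as the arm can. A call with a gripper value outside its range is refused whole. The fingers move at their own pace and stop on an object; the grip force is fixed at half the most. Time passes only in rows, so rows that repeat a pose let the fingers close. It gives the time, the measured TCP pose, the force and the opening at its end, in the units of the state.
- r.sense(): the state, without advancing time (a new reading comes with each control period).
- r.capture(name): name is "side" or "top" or "wrist"; returns a dict with "image" (480x640x3 uint8, red, green, blue), "range_z" (480x640 float32, m along the optical axis (not along the pixel's ray), 0 where there is no reading), "intrinsics" (3x3 intrinsics, pixels), "extrinsics" (4x4, takes a point from camera to world coordinates); the wrist camera has in their place "mount" (4x4, takes a point from camera to tool coordinates, whose origin is the TCP and whose axes are the flange's). Camera axes: x right, y up, looking along -z (the intrinsics and any distortion apply to the point x, -y, -z); pixel columns grow to the right and rows downward; lengths in m; the calibration is good to about 2 mm. A picture is of the moment at which its call begins: read the wrist's pose just before it.
- r.finish_job(): hands the job in, once; it reports no verdict.
The state is a dict: "time_s": time; "joints": joint angles; "joint_velocities": joint speeds; "effort": joint torques, N m; "tcp_pos": TCP position; "ee_rot": TCP orientation; "wrist_force": force on the tool from outside, world axes, zero at the start; "moment": the same for the moment, N m; "gripper_width": opening from 0.0 (shut) to 1.0 (fully open).
Only numpy, scipy, OpenCV 4.12 (cv2) and the standard library are available. Lean on these libraries where they do the work, as an engineer would, in place of code of your own. Each camera call takes 0.05 s, during which the arm holds its last target. There are 200 camera calls.

## Working session

There is one attempt and no reset: what is moved stays moved. The work goes in short steps, Python scripts to look and compute and a tool call to move; the robot and the scene stay as the last step left them, time stands still between calls to the robot, and variables do not carry over. Pictures are saved under pics/ and viewed, about 8 in all and at most 12, crops included, and the job is handed in when it is done.

Besides the shell and the picture viewer there is one more tool, called after ">>>" as name(argument=value, ...) on one line, values as JSON. play_rows: Moves the arm, as the interface text tells. Its arguments: {"type":"object","properties":{"commands":{"type":"array","items":{"type":"array","items":{"type":"array","items":{"type":"number"}}}}},"required":["commands"]}

```bash
ls; mkdir -p pics
python3 - <<'E'
from station import r
import cv2,numpy as np
s=r.sense();print(s)
for n in("top","side"):
    c=r.capture(n);cv2.imwrite(f"pics/{n}0.png",c["image"][:,:,::-1]);np.savez(f"{n}0.npz",**c)
    print(n,c["intrinsics"],c["extrinsics"],c.keys())
E
```

```text
pics
{'time_s': 0.0, 'joints': array([ 8.93011536e+01,  2.20910872e+01,  3.80314895e-01, -3.12501497e-02,
       -6.84094819e+01, -1.48161794e+01]), 'joint_velocities': array([ 0.04983666, -0.0504425 , -0.04609495, -0.06980293, -0.06510206,
        0.06541201]), 'effort': array([ 1.34698035e-03, -3.90662885e+01,  1.87403530e+01,  4.21983227e+00,
        1.10002587e-02, -1.89510042e-04]), 'tcp_pos': array([0.16699533, 0.60165895, 0.22145395]), 'ee_rot': array([[ 9.63506503e-01, -2.67684395e-01, -5.32710853e-04],
       [-2.67684921e-01, -9.63504232e-01, -2.09243855e-03],
       [ 4.68439865e-05,  2.15867681e-03, -9.99997669e-01]]), 'wrist_force': array([-0.34366509,  0.28914507,  0.40386474]), 'moment': array([ 0.02644651, -0.02005521,  0.00410631]), 'gripper_width': 0.9988568933634299}
top [[594.12935941   0.         322.94769335]
 [  0.         594.12935941 237.08195805]
 [  0.           0.           1.        ]] [[ 0.0108907   0.99622383 -0.0861364   0.43337134]
 [-0.99990236  0.01160404  0.00778516 -0.042299  ]
 [ 0.00875529  0.08604321  0.99625294  1.82212312]
 [ 0.          0.          0.          1.        ]] dict_keys(['image', 'range_z', 'intrinsics', 'extrinsics'])
side [[571.6072699    0.         317.82353546]
 [  0.         571.6072699  246.05812579]
 [  0.           0.           1.        ]] [[ 0.90217935  0.33940689 -0.26622433  0.21908429]
 [-0.43130915  0.7001928  -0.56894856 -0.76713495]
 [-0.0066967   0.62811863  0.77808878  1.07907484]
 [ 0.          0.          0.          1.        ]] dict_keys(['image', 'range_z', 'intrinsics', 'extrinsics'])
```

View pics/top0.png

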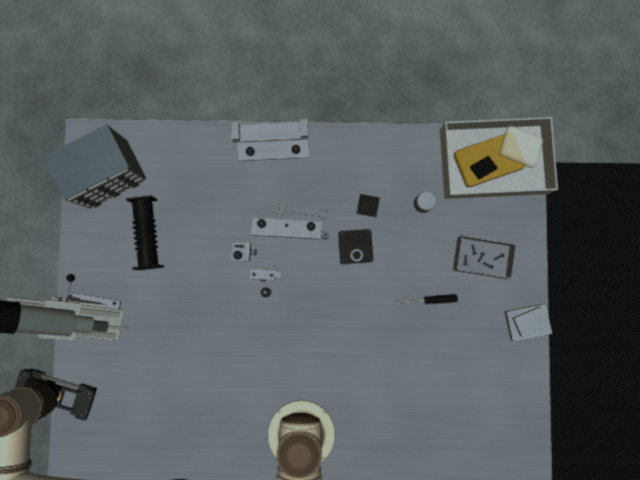

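View pics/side0.png

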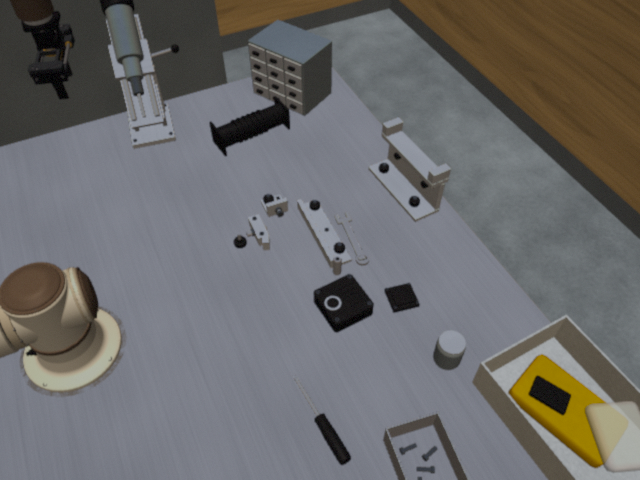

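The top view shows the housing at about (356,247) with its port toward the robot, the post at (325,236), the fence running left, the stop at (241,252) and the plunger block at (265,275). The side view agrees: housing at (343,302), post at (337,265). I'll get coarse positions from these, then look closer with the wrist camera.

```bash
cat > h.py <<'E'
import numpy as np,cv2
def ray(uv,K,T,z):
    """pixels (N,2) -> world points on plane z"""
    uv=np.atleast_2d(uv).astype(float)
    d=np.c_[(uv[:,0]-K[0,2])/K[0,0],-(uv[:,1]-K[1,2])/K[1,1],-np.ones(len(uv))]@T[:3,:3].T
    o=T[:3,3];return o+d*((z-o[2])/d[:,2])[:,None]
def proj(P,K,T):
    p=(np.atleast_2d(P)-T[:3,3])@T[:3,:3]
    return np.c_[K[0,2]+K[0,0]*p[:,0]/-p[:,2],K[1,2]-K[1,1]*p[:,1]/-p[:,2]]
def wristT(c,s):
    T=np.eye(4);T[:3,:3]=s["ee_rot"];T[:3,3]=s["tcp_pos"];return T@c["mount"]
E
python3 - <<'E'
from h import *
c=np.load("top0.npz");K,T=c["intrinsics"],c["extrinsics"]
for n,uv,z in[("housing",(356,247),.036),("port",(357,255),.038),("post",(325,236),.05),("fenceL",(251,237),.005),("fenceR",(321,238),.005),("stopscrew",(255,252),.018),("plunger block",(265,274),.03),("knob",(265,293),.03),("cover",(368,205),.018),("drv",(428,299),.01),("can",(425,202),.07)]:
    print(n,ray(uv,K,T,z).round(3))
from station import r
w=r.capture("wrist");print(w["mount"],w["intrinsics"])
E
```

```text
housing [[ 0.559 -0.156  0.036]]
port [[ 0.535 -0.159  0.038]]
post [[ 0.59  -0.062  0.05 ]]
fenceL [[0.588 0.164 0.005]]
fenceR [[ 0.588 -0.051  0.005]]
stopscrew [[0.541 0.15  0.018]]
plunger block [[0.475 0.117 0.03 ]]
knob [[0.418 0.116 0.03 ]]
cover [[ 0.69  -0.193  0.018]]
drv [[ 0.405 -0.378  0.01 ]]
can [[ 0.693 -0.359  0.07 ]]
[[ 2.85138496e-04  9.66304051e-01  2.57403184e-01  7.16833074e-02]
 [ 9.99999959e-01 -2.73531295e-04 -8.09006527e-05 -5.04366136e-04]
 [-7.76680191e-06  2.57403197e-01 -9.66304090e-01 -1.62387373e-01]
 [ 0.00000000e+00  0.00000000e+00  0.00000000e+00  1.00000000e+00]] [[337.04239835   0.         317.73318737]
 [  0.         337.04239835 238.76175822]
 [  0.           0.           1.        ]]
```

>>> play_rows(commands=[[[0.004,-0.04,0,0,0,0,0],[0.008,-0.08,0,0,0,0,0],[0.012,-0.12,0,0,0,0,0],[0.016,-0.16,0,0,0,0,0],[0.02,-0.2,0,0,0,0,0]]])

```text
time_s: 0.65
tcp_pos: [0.1872, 0.4003, 0.2222]
ee_rot: [[0.964, -0.267, -0.0], [-0.267, -0.964, -0.001], [0.0, 0.001, -1.0]]
wrist_force: [0.1, 0.1, -0.5]
gripper_width: 0.998
```

>>> play_rows(commands=[[[0.034,-0.036,0,0,0,0,0],[0.068,-0.072,0,0,0,0,0],[0.102,-0.108,0,0,0,0,0],[0.136,-0.144,0,0,0,0,0],[0.17,-0.18,0,0,0,0,0]]])

```text
time_s: 1.15
tcp_pos: [0.358, 0.2205, 0.2228]
ee_rot: [[0.964, -0.267, 0.0], [-0.267, -0.964, 0.001], [0.0, -0.001, -1.0]]
wrist_force: [-0.1, 0.5, 0.2]
gripper_width: 0.999
```

>>> play_rows(commands=[[[0.022,-0.044,0.006,0,0,0,0],[0.044,-0.088,0.012,0,0,0,0],[0.066,-0.132,0.018,0,0,0,0],[0.088,-0.176,0.024,0,0,0,0],[0.11,-0.22,0.03,0,0,0,0]]])

```text
time_s: 1.65
tcp_pos: [0.4675, 0.0001, 0.2528]
ee_rot: [[0.964, -0.268, 0.0], [-0.268, -0.964, 0.0], [0.0, -0.0, -1.0]]
wrist_force: [0.6, 1.5, -0.2]
gripper_width: 0.999
```

>>> play_rows(commands=[[[0,-0.01,0,0,0,0,0.2],[0,-0.01,0,0,0,0,0.3],[0,-0.01,0,0,0,0,0.3]]])

```text
time_s: 1.95
tcp_pos: [0.4665, -0.0074, 0.2521]
ee_rot: [[0.964, -0.268, -0.001], [-0.268, -0.964, 0.0], [-0.001, 0.0, -1.0]]
wrist_force: [-0.1, -0.0, 1.2]
gripper_width: 0.808
```

Run:
```python
from station import r
from h import *
s=r.sense();c=r.capture("wrist");cv2.imwrite("pics/w1.png",c["image"][:,:,::-1])
np.savez("w1.npz",T=wristT(c,s),**c);print(s["time_s"],s["tcp_pos"],s["joints"].round(1),s["wrist_force"],s["gripper_width"])
```

```text
1.95 [ 0.46650686 -0.00739266  0.25214004] [ 19.1   5.1 -17.9  -0.  -67.1  55.4] [-0.12884204 -0.00761493  1.19385527] 0.8075058782880336
```

View pics/w1.png

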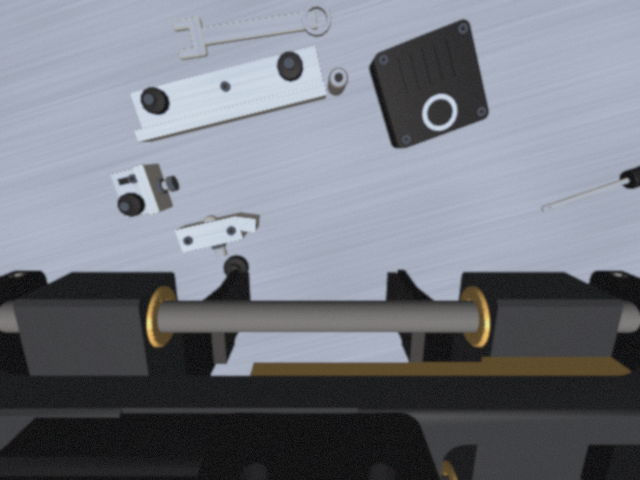

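The wrist view shows the housing (corners about (371,65), (465,20), (489,112), (400,147)), the port ring at (440,112), the post top at (338,77), the fence face line from about (137,138) to (326,97), the stop screw head at (173,184) and the plunger nose near (210,219). Now I'll fit them from the depth data.

```bash
cat > m.py <<'E'
from h import *
def cloud(c,T):
    K=c["intrinsics"];d=c["range_z"];v,u=np.mgrid[:480,:640]
    p=np.stack([(u-K[0,2])/K[0,0]*d,-(v-K[1,2])/K[1,1]*d,-d],-1)@T[:3,:3].T+T[:3,3]
    p[d<=0]=np.nan;return p
def lid(P,img,box,z=(.03,.044)):
    x0,x1,y0,y1=box
    m=(P[...,0]>x0)&(P[...,0]<x1)&(P[...,1]>y0)&(P[...,1]<y1)&(P[...,2]>z[0])&(P[...,2]<z[1])
    return m
E
python3 - <<'E'
from m import *
c=np.load("w1.npz");T=c["T"];P=cloud(c,T);I=c["image"].astype(int)
def box(u0,u1,v0,v1,z0,z1):
    m=np.zeros((480,640),bool);m[v0:v1,u0:u1]=1;return m&(P[...,2]>z0)&(P[...,2]<z1)
# plate
m=np.zeros((480,640),bool);m[150:250,300:360]=1;print("plate z",np.nanmedian(P[m][:,2]),np.nanstd(P[m][:,2]))
m=box(360,500,10,160,.028,.046);q=P[m];print("lid z",np.median(q[:,2]));print("lid rect(m)",cv2.minAreaRect((q[:,:2]*1000).astype(np.float32)))
K=c["intrinsics"]
# rect from dark-image contour on lid plane
g=I.sum(2);dm=np.zeros((480,640),np.uint8);dm[10:160,360:500]=(g[10:160,360:500]<260)*255
cs,_=cv2.findContours(dm,cv2.RETR_EXTERNAL,2);k=max(cs,key=cv2.contourArea)
print("img rect",cv2.minAreaRect((ray(k[:,0],K,T,.036)[:,:2]*1000).astype(np.float32)))
rm=np.zeros((480,640),np.uint8);rm[85:140,415:465]=(g[85:140,415:465]>380)*255
cs,_=cv2.findContours(rm,cv2.RETR_EXTERNAL,2);k=max(cs,key=cv2.contourArea);e=cv2.minEnclosingCircle(k)
print("port",e,ray(e[0],K,T,.038))
q=P[box(325,352,60,98,.044,.06)];print("post",len(q),q.mean(0),(q.max(0)+q.min(0))/2,q.max(0)-q.min(0));print(ray((338,75),K,T,.05))
q=P[box(130,330,70,145,.007,.024)];
v=cv2.fitLine(q[:,:2].astype(np.float32),cv2.DIST_HUBER,0,.001,.001).ravel();print("face",len(q),v,"x at y=-.05,.15:",[v[2]+v[0]/v[1]*(y-v[3]) for y in(-.05,.15)],q.min(0),q.max(0))
for n,uvs,z in[("face bottom",[(137,140),(326,97)],0),("face top",[(137,131),(322,88)],.03),("screw",[(177,184)],.018),("plg",[(210,218)],.016)]:print(n,ray(uvs,K,T,z).round(4))
q=P[box(162,185,170,198,.006,.035)];print("screw",len(q),q.mean(0),q.min(0),q.max(0))
q=P[box(203,218,208,224,.004,.024)];print("plg",len(q),q.mean(0),q.min(0),q.max(0))
cv2.imwrite("pics/w1z.png",cv2.resize(c["image"][50:260,90:350,::-1],None,fx=3,fy=2.85,interpolation=cv2.INTER_CUBIC))
E
```

```text
plate z 0.00012431581487643006 0.0008043541843658351
lid z 0.0364101112883001
lid rect(m) ((564.8744506835938, -157.03244018554688), (100.39591217041016, 101.3596420288086), 4.437819957733154)
img rect ((564.2052612304688, -153.42117309570312), (98.13455963134766, 105.52208709716797), 4.429415702819824)
port ((439.5, 112.0), 19.137758255004883) [[ 0.53749803 -0.15934371  0.038     ]]
post 331 [ 0.59594984 -0.06346541  0.04953131] [ 0.59648708 -0.06361019  0.04835241] [0.01971311 0.01951831 0.00862932]
[[ 0.59839535 -0.06431435  0.05      ]]
face 5482 [0.09593748 0.9953874  0.62137085 0.06214882] x at y=-.05,.15: [np.float32(0.6105617), np.float32(0.6298381)] [ 0.58726519 -0.05484395  0.00704896] [0.65029988 0.16168764 0.02395139]
face bottom [[ 0.6023  0.1768  0.    ]
 [ 0.5883 -0.0505  0.    ]]
face top [[ 0.6062  0.1583  0.03  ]
 [ 0.5942 -0.047   0.03  ]]
screw [[0.5413 0.1428 0.018 ]]
plg [[0.4928 0.1204 0.016 ]]
screw 269 [0.54254317 0.15083555 0.02086765] [0.52978003 0.14368437 0.00680957] [0.5529408  0.16470594 0.02855717]
plg 69 [0.49327031 0.1187035  0.0205827 ] [0.49002035 0.11014006 0.00407064] [0.49696015 0.12868547 0.02396805]
```

View pics/w1z.png

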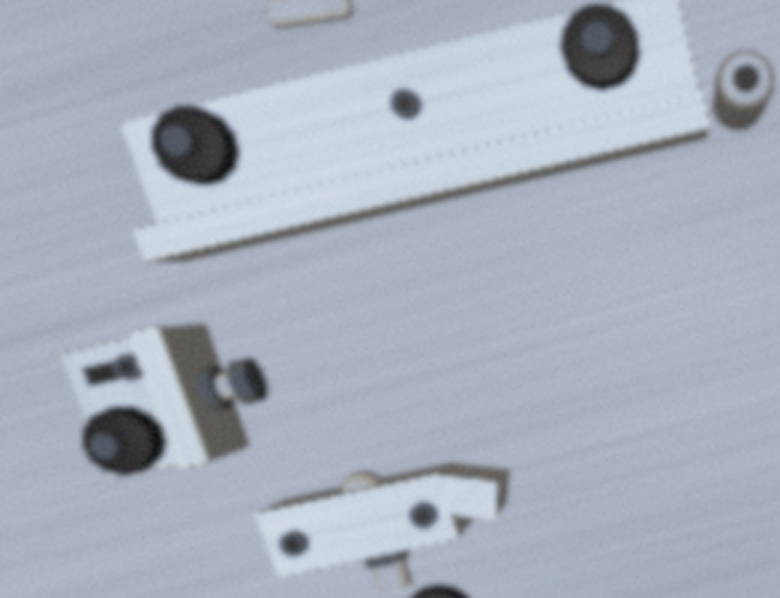

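The zoom shows the fence's front top edge from (150,258) to (706,128), the screw head face at about (262,380) and the plunger nose at (360,478). I'll fit the fence line properly.

Run:
```python
from m import *
c=np.load("w1.npz");T=c["T"];P=cloud(c,T);K=c["intrinsics"]
q=P[50:150,120:330].reshape(-1,3);q=q[(q[:,2]>.026)&(q[:,2]<.034)]
pts=np.array([[np.percentile(b[:,0],1),y] for y in np.arange(-.04,.145,.005) if len(b:=q[abs(q[:,1]-y)<.0025])>5])
v=cv2.fitLine(pts.astype(np.float32),cv2.DIST_HUBER,0,.001,.001).ravel();v=v*np.sign(np.r_[v[1],v[1],1,1])
th=np.arctan2(-v[0],v[1]);print("fence yaw deg",np.degrees(th),"face x at post y:",v[2]+v[0]/v[1]*(-.0636-v[3]))
print("res",np.std((pts-v[2:])@[v[1],-v[0]]))
print("edge pix",ray([(140,140.3),(325.3,94.8)],K,T,.03).round(4), "bottom",ray([(147,140.5),(325.3,96.5)],K,T,.0).round(4))
ny=np.array([v[0],v[1]]);nx=np.array([v[1],-v[0]]);post=np.array([.5965,-.0636])
def nest(p):
    d=np.array(p)-post;return [d@nx+.010,d@ny]
print("axes",nx,ny);
for n,p in dict(line=v[2:],house=(.5647,-.156),port=(.5375,-.1593),screw=(.5415,.1428),plg=(.493,.1204)).items():print(n,np.round(nest(p),4))
```

```text
fence yaw deg -2.473079 face x at post y: 0.5867246
res 0.00011446840578316132
edge pix [[ 0.5964  0.1591  0.03  ]
 [ 0.5868 -0.0486  0.03  ]] bottom [[ 0.5987  0.1657 -0.    ]
 [ 0.5891 -0.0499  0.    ]]
axes [ 0.9990686  -0.04314997] [0.04314997 0.9990686 ]
line [0.0002 0.1073]
house [-0.0178 -0.0937]
port [-0.0448 -0.0982]
screw [-0.0539  0.2038]
plg [-0.1013  0.1794]
```

>>> play_rows(commands=[[[0.0105,-0.0225,-0.012,0,0,-0.1224,0.4],[0.021,-0.045,-0.024,0,0,-0.2447,0.4],[0.0315,-0.0675,-0.036,0,0,-0.3671,0.4],[0.042,-0.09,-0.048,0,0,-0.4894,0.4],[0.052,-0.1135,-0.06,0,0,-0.6118,0.4]]])

```text
time_s: 2.5
tcp_pos: [0.5196, -0.1201, 0.1921]
ee_rot: [[0.634, -0.773, 0.0], [-0.773, -0.634, 0.0], [-0.0, -0.0, -1.0]]
wrist_force: [0.8, -0.2, 0.5]
gripper_width: 0.604
```

>>> play_rows(commands=[[[0.0105,-0.0225,-0.012,0,0,-0.1224,0.4],[0.021,-0.045,-0.024,0,0,-0.2447,0.4],[0.0315,-0.0675,-0.036,0,0,-0.3671,0.4],[0.042,-0.09,-0.048,0,0,-0.4894,0.4],[0.052,-0.1135,-0.06,0,0,-0.6118,0.4]]])

```text
time_s: 3.0
tcp_pos: [0.5721, -0.2333, 0.1321]
ee_rot: [[0.075, -0.997, -0.0], [-0.997, -0.075, 0.0], [-0.0, 0.0, -1.0]]
wrist_force: [0.1, -0.0, 1.0]
gripper_width: 0.599
```

>>> play_rows(commands=[[[0,0,-0.03,0,0,0,0.4],[0,0,-0.06,0,0,0,0.4],[0,0,-0.09,0,0,0,0.4],[0,0,-0.11,0,0,0,0.4],[0,0,-0.122,0,0,0,0.4]]])

```text
time_s: 3.5
tcp_pos: [0.5705, -0.2325, 0.0086]
ee_rot: [[0.079, -0.997, -0.003], [-0.997, -0.079, 0.001], [-0.001, 0.003, -1.0]]
wrist_force: [-0.1, -0.7, -0.4]
gripper_width: 0.601
```

Run:
```python
from station import r
from h import *
s=r.sense();c=r.capture("wrist");cv2.imwrite("pics/w2.png",c["image"][:,:,::-1])
np.savez("w2.npz",T=wristT(c,s),**c);print(s["time_s"],s["tcp_pos"],s["joints"].round(1),s["wrist_force"],s["gripper_width"])
```

```text
3.5 [ 0.57054176 -0.23253011  0.00857837] [ -7.1  33.9 -14.3  -0.  -42.   11.7] [-0.12778699 -0.69111393 -0.39978507] 0.6007256197487763
```

View pics/w2.png

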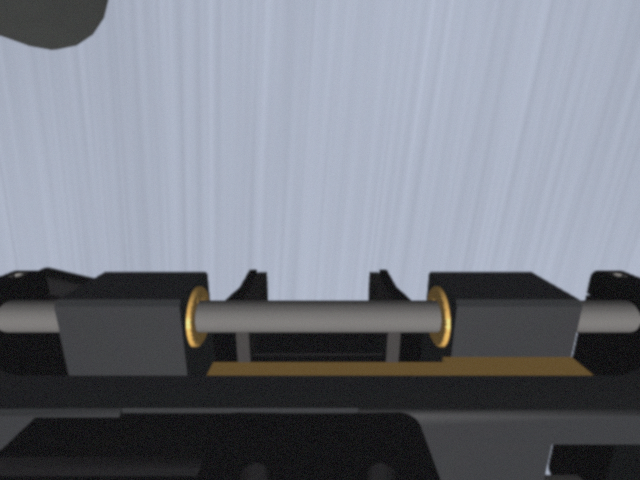

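The wrist view now shows only bare plate behind the fingers, since the camera trails the push, so I'll rely on forces and the top camera.

>>> play_rows(commands=[[[-0.0005,0.006,0,0,0,0,0.4],[-0.001,0.011,0,0,0,0,0.4],[-0.001,0.015,0,0,0,0,0.4],[-0.001,0.018,0,0,0,0,0.4],[-0.001,0.021,0,0,0,0,0.4]]])

```text
time_s: 4.05
tcp_pos: [0.5711, -0.2145, 0.012]
ee_rot: [[0.077, -0.997, 0.003], [-0.997, -0.077, -0.002], [0.002, -0.002, -1.0]]
wrist_force: [0.6, -5.6, 2.3]
gripper_width: 0.599
```

>>> play_rows(commands=[[[-0.0012,0.003,0,0,0,-0.022,0.4],[-0.0024,0.006,0,0,0,-0.044,0.4],[-0.0036,0.009,0,0,0,-0.066,0.4],[-0.0048,0.012,0,0,0,-0.088,0.4],[-0.006,0.015,0,0,0,-0.11,0.4]]])

```text
time_s: 4.55
tcp_pos: [0.565, -0.1999, 0.0119]
ee_rot: [[-0.034, -0.999, 0.002], [-0.999, 0.034, -0.002], [0.002, -0.002, -1.0]]
wrist_force: [-0.6, -5.5, 3.9]
gripper_width: 0.601
```

```bash
cat > look.py <<'E'
import sys
from station import r
from m import *
s=r.sense();c=r.capture("top");np.savez("t.npz",**c)
P=cloud(c,c["extrinsics"]);b=[float(a) for a in sys.argv[1:5]]
m=lid(P,None,b);q=P[m]
R=s["ee_rot"];print("t",s["time_s"],"tcp",s["tcp_pos"].round(4),"yaw",np.degrees(np.arctan2(R[1,0],R[0,0])).round(2),"F",s["wrist_force"].round(1))
if len(q)>50: print("top lid",cv2.minAreaRect((q[:,:2]*1000).astype(np.float32)),np.median(q[:,2]))
if len(sys.argv)>5: cv2.imwrite(sys.argv[5],cv2.resize(c["image"][180:320,200:440,::-1],None,fx=3,fy=3,interpolation=cv2.INTER_CUBIC))
# port ring: bright pixels enclosed by dark lid, top and side views
E
python3 look.py .48 .65 -.21 -.05 pics/t1.png
```

```text
t 4.55 tcp [ 0.565  -0.1999  0.0119] yaw -91.96 F [-0.6 -5.5  3.9]
top lid ((529.52294921875, -124.3597183227539), (80.64466094970703, 34.70579147338867), 87.62213134765625) 0.03703503703304012
```

View pics/t1.png

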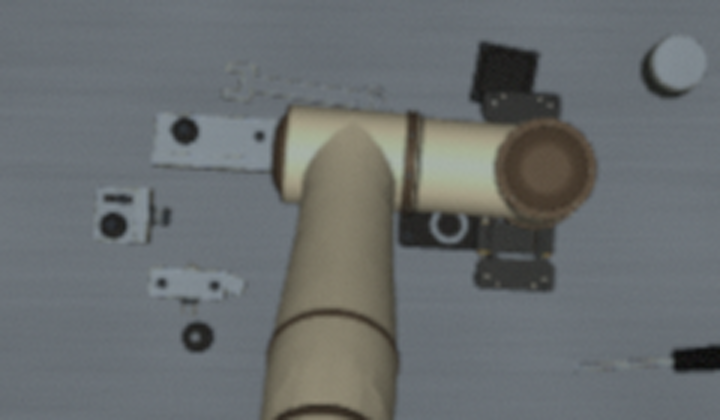

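The top view shows the port at crop (449,226), with the arm covering most of the housing. The push force is 5.5 N, so contact is confirmed. I'll advance to the post gently.

>>> play_rows(commands=[[[0.0002,0.003,0,0,0,0,0.4],[0.0003,0.006,0,0,0,0,0.4],[0.0004,0.009,0,0,0,0,0.4],[0.0004,0.01,0,0,0,0,0.4],[0.0005,0.011,0,0,0,0,0.4]]])

```text
time_s: 5.1
tcp_pos: [0.5656, -0.1888, 0.0118]
ee_rot: [[-0.033, -0.999, 0.002], [-0.999, 0.033, -0.001], [0.001, -0.002, -1.0]]
wrist_force: [-0.4, -5.4, 4.1]
gripper_width: 0.597
```

```bash
cat > side.py <<'E'
import sys
from station import r
from m import *
s=r.sense();c=r.capture("side");np.savez("s.npz",**c);K=c["intrinsics"];T=c["extrinsics"];P=cloud(c,T)
x0,x1,y0,y1=[float(a) for a in sys.argv[1:5]]
m=lid(P,None,(x0,x1,y0,y1));q=P[m]
R=s["ee_rot"];print("t",s["time_s"],"tcp",s["tcp_pos"].round(4),"yaw",np.degrees(np.arctan2(R[1,0],R[0,0])).round(2),"F",s["wrist_force"].round(1))
print("side lid",len(q),cv2.minAreaRect((q[:,:2]*1000).astype(np.float32)))
g=c["image"].astype(int).sum(2);u,v=proj([(x0+x1)/2,(y0+y1)/2,.036],K,T)[0].astype(int)
rm=(lid(P,None,(x0,x1,y0,y1),(.03,.046))&(g>330)).astype(np.uint8);k=cv2.findContours(rm,cv2.RETR_EXTERNAL,2)[0]
if k:
    k=max(k,key=len);a=cv2.minAreaRect(k);print("bright blob",a[0],a[1],ray(a[0],K,T,.038).round(4))
if len(sys.argv)>5: cv2.imwrite(sys.argv[5],cv2.resize(c["image"][v-100:v+100,u-133:u+133,::-1],None,fx=2.5,fy=2.5,interpolation=cv2.INTER_CUBIC))
E
python3 side.py .48 .65 -.21 -.07 pics/s1.png
```

```text
t 5.1 tcp [ 0.5656 -0.1888  0.0118] yaw -91.9 F [-0.4 -5.4  4.1]
side lid 421 ((553.9619750976562, -141.39724731445312), (78.71852111816406, 134.6066131591797), 6.423832416534424)
```

View pics/s1.png

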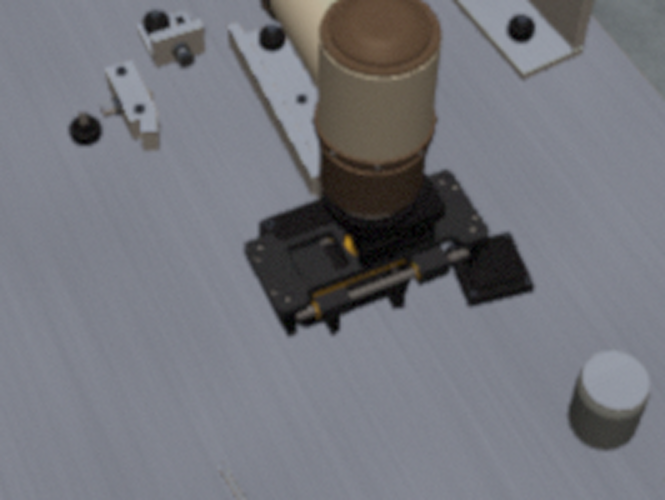

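The side view is fully blocked by the wrist, so I'll continue by force alone.

>>> play_rows(commands=[[[0,0.001,0,0,0,0,0.4],[0.0001,0.002,0,0,0,0,0.4],[0.0001,0.003,0,0,0,0,0.4],[0.0002,0.004,0,0,0,0,0.4]]])

```text
time_s: 5.55
tcp_pos: [0.5657, -0.1849, 0.0118]
ee_rot: [[-0.033, -0.999, 0.002], [-0.999, 0.033, -0.001], [0.001, -0.002, -1.0]]
wrist_force: [-0.8, -6.2, 4.3]
gripper_width: 0.599
```

>>> play_rows(commands=[[[0,0.001,0,0,0,0,0.4],[0,0.002,0,0,0,0,0.4]]])

```text
time_s: 5.75
tcp_pos: [0.5657, -0.184, 0.0118]
ee_rot: [[-0.033, -0.999, 0.002], [-0.999, 0.033, -0.003], [0.003, -0.002, -1.0]]
wrist_force: [0.6, -14.9, 2.3]
gripper_width: 0.598
```

Post contact at TCP y ≈ -0.184 (15 N). I'll back off, close the fingers and move to the outer end of the face.

>>> play_rows(commands=[[[0,-0.004,0,0,0,0,0.4],[0,-0.01,0,0,0,0,0.7],[-0.008,-0.01,0,0,0,0,1],[-0.016,-0.01,0,0,0,0,1],[-0.025,-0.01,0,0,0,0,1]]])

```text
time_s: 6.25
tcp_pos: [0.5387, -0.1915, 0.0103]
ee_rot: [[-0.034, -0.999, -0.001], [-0.999, 0.034, 0.0], [-0.0, 0.001, -1.0]]
wrist_force: [-0.2, -0.5, -0.0]
gripper_width: 0.323
```

>>> play_rows(commands=[[[0,0,0,0,0,0,1],[0,0,0,0,0,0,1],[0,0,0,0,0,0,1]]])

```text
time_s: 6.55
tcp_pos: [0.5403, -0.1917, 0.0108]
ee_rot: [[-0.033, -0.999, 0.001], [-0.999, 0.033, -0.0], [0.0, -0.001, -1.0]]
wrist_force: [-0.1, -0.2, -1.0]
gripper_width: 0.059
```

Run:
```python
from station import r
import numpy as np
s=r.sense();tcp=s["tcp_pos"][:2];R=s["ee_rot"];yaw=np.degrees(np.arctan2(R[1,0],R[0,0]))
print(s["tcp_pos"],yaw,s["wrist_force"],s["gripper_width"])
post=np.array([.5965,-.0636]);N,t=.1218,.052
def pose(yw):
    a=np.radians(yw);n=-np.array([np.cos(a),np.sin(a)]);hx=np.array([n[1],-n[0]]);return post-n*N-hx*t
prev=tcp
print("first",(pose(yaw)-tcp).round(4))
for k in range(6):
    a0=yaw-15*k;p0=pose(a0)
    print(k,[[*(pose(a0-3*j)-p0).round(4),round(-np.radians(3*j),4)] for j in range(1,6)])
```

```text
[ 0.54029455 -0.19167817  0.01076922] -91.90085655807309 [-0.06881887 -0.17959267 -0.97341073] 0.05935906673107132
first [0.0002 0.0081]
0 [[np.float64(-0.0062), np.float64(0.0031), np.float64(-0.0524)], [np.float64(-0.0122), np.float64(0.0065), np.float64(-0.1047)], [np.float64(-0.0181), np.float64(0.0102), np.float64(-0.1571)], [np.float64(-0.0237), np.float64(0.0143), np.float64(-0.2094)], [np.float64(-0.0292), np.float64(0.0186), np.float64(-0.2618)]]
1 [[np.float64(-0.0052), np.float64(0.0046), np.float64(-0.0524)], [np.float64(-0.0101), np.float64(0.0095), np.float64(-0.1047)], [np.float64(-0.0148), np.float64(0.0146), np.float64(-0.1571)], [np.float64(-0.0192), np.float64(0.0199), np.float64(-0.2094)], [np.float64(-0.0233), np.float64(0.0255), np.float64(-0.2618)]]
2 [[np.float64(-0.0038), np.float64(0.0058), np.float64(-0.0524)], [np.float64(-0.0073), np.float64(0.0118), np.float64(-0.1047)], [np.float64(-0.0105), np.float64(0.0179), np.float64(-0.1571)], [np.float64(-0.0134), np.float64(0.0242), np.float64(-0.2094)], [np.float64(-0.016), np.float64(0.0307), np.float64(-0.261
[... 262 characters left out ...]
np.float64(-0.0075), np.float64(0.0338), np.float64(-0.2618)]]
4 [[np.float64(-0.0004), np.float64(0.0069), np.float64(-0.0524)], [np.float64(-0.0005), np.float64(0.0139), np.float64(-0.1047)], [np.float64(-0.0002), np.float64(0.0208), np.float64(-0.1571)], [np.float64(0.0005), np.float64(0.0277), np.float64(-0.2094)], [np.float64(0.0015), np.float64(0.0345), np.float64(-0.2618)]]
5 [[np.float64(0.0014), np.float64(0.0068), np.float64(-0.0524)], [np.float64(0.0031), np.float64(0.0135), np.float64(-0.1047)], [np.float64(0.0052), np.float64(0.0201), np.float64(-0.1571)], [np.float64(0.0076), np.float64(0.0266), np.float64(-0.2094)], [np.float64(0.0104), np.float64(0.033), np.float64(-0.2618)]]
```

>>> play_rows(commands=[[[0,0.004,0,0,0,0,1],[0,0.008,0,0,0,0,1]]])

```text
time_s: 6.75
tcp_pos: [0.5401, -0.1835, 0.0105]
ee_rot: [[-0.034, -0.999, 0.0], [-0.999, 0.034, -0.0], [-0.0, -0.0, -1.0]]
wrist_force: [-0.2, -0.0, 0.2]
gripper_width: 0.01
```

>>> play_rows(commands=[[[-0.006,0.003,0,0,0,-0.0524,1],[-0.012,0.0065,0,0,0,-0.1047,1],[-0.0175,0.01,0,0,0,-0.1571,1],[-0.023,0.0142,0,0,0,-0.2094,1],[-0.028,0.0185,0,0,0,-0.2618,1]]])

```text
time_s: 7.25
tcp_pos: [0.5125, -0.1652, 0.0108]
ee_rot: [[-0.293, -0.956, 0.002], [-0.956, 0.293, -0.001], [0.0, -0.002, -1.0]]
wrist_force: [0.4, -3.3, -0.5]
gripper_width: 0.009
```

```bash
python3 look.py .46 .65 -.19 -.02 pics/t2.png; python3 side.py .48 .65 -.21 -.02
```

```text
t 7.25 tcp [ 0.5125 -0.1652  0.0108] yaw -107.02 F [ 0.4 -3.3 -0.5]
top lid ((595.0438842773438, -85.76214599609375), (134.43081665039062, 43.46037292480469), 81.04972076416016) 0.03694401712422357
t 7.3 tcp [ 0.5111 -0.1646  0.0107] yaw -107.11 F [-1.2 -0.3  0.2]
side lid 120 ((573.2757568359375, -152.78927612304688), (149.4921875, 57.83720779418945), 37.68221664428711)
```

View pics/t2.png

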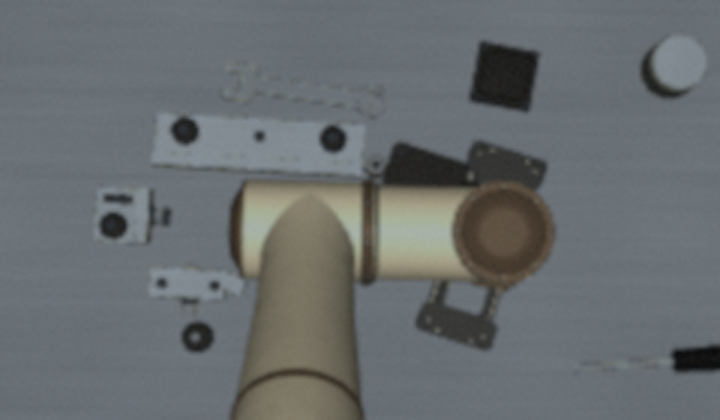

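The crop shows the housing's far edge from about (400,143) to (475,165), turned about 16° clockwise, with the post at (375,165). I'll work out where the post sits on the face.

```bash
cat > edge.py <<'E'
from m import *
c=np.load("t.npz");K,T=c["intrinsics"],c["extrinsics"];P=cloud(c,T);post=np.array([.5965,-.0636])
g=c["image"].astype(int).sum(2);uv=proj([.5965,-.0636,.05],K,T)[0];print("post px",uv)
def edge(a,b):
    p=ray(np.array([a,b])/3+[200,180],K,T,.036)[:,:2];d=(p[1]-p[0])/np.linalg.norm(p[1]-p[0])
    n=np.array([-d[1],d[0]]);print("edge",p.round(4),"ang",np.degrees(np.arctan2(d[1],d[0])).round(1),"post to edge",((p[0]-post)@n).round(4))
E
python3 -c "
from edge import *
edge((400,143),(475,165))"
```

```text
post px [325.47151586 233.81492369]
edge [[ 0.6167 -0.0873]
 [ 0.5954 -0.1631]] ang -105.8 post to edge 0.0259
```

Post offset on the face is about 24 mm, against 27 mm at first contact, so there is little creep. I'll continue the arc.

>>> play_rows(commands=[[[-0.005,0.0046,0,0,0,-0.0524,1],[-0.0095,0.0095,0,0,0,-0.1047,1],[-0.014,0.0145,0,0,0,-0.1571,1],[-0.018,0.0197,0,0,0,-0.2094,1],[-0.0215,0.025,0,0,0,-0.2618,1]]])

```text
time_s: 7.85
tcp_pos: [0.4906, -0.1404, 0.0106]
ee_rot: [[-0.529, -0.848, 0.0], [-0.848, 0.529, -0.0], [0.0, -0.0, -1.0]]
wrist_force: [-0.7, -2.1, 0.5]
gripper_width: 0.007
```

>>> play_rows(commands=[[[-0.0036,0.0058,0,0,0,-0.0524,1],[-0.007,0.0117,0,0,0,-0.1047,1],[-0.01,0.0176,0,0,0,-0.1571,1],[-0.0125,0.0237,0,0,0,-0.2094,1],[-0.0145,0.0298,0,0,0,-0.2618,1]]])

```text
time_s: 8.35
tcp_pos: [0.4752, -0.1107, 0.0105]
ee_rot: [[-0.731, -0.682, -0.002], [-0.682, 0.731, -0.001], [0.002, 0.001, -1.0]]
wrist_force: [-1.1, -3.3, 1.0]
gripper_width: 0.005
```

```bash
python3 look.py .46 .65 -.19 -.02 pics/t3.png
```

```text
t 8.35 tcp [ 0.4752 -0.1107  0.0105] yaw -136.98 F [-1.1 -3.3  1. ]
top lid ((574.1622314453125, -80.45117950439453), (123.174560546875, 104.71869659423828), 86.02449035644531) 0.03684036635715193
```

View pics/t3.png

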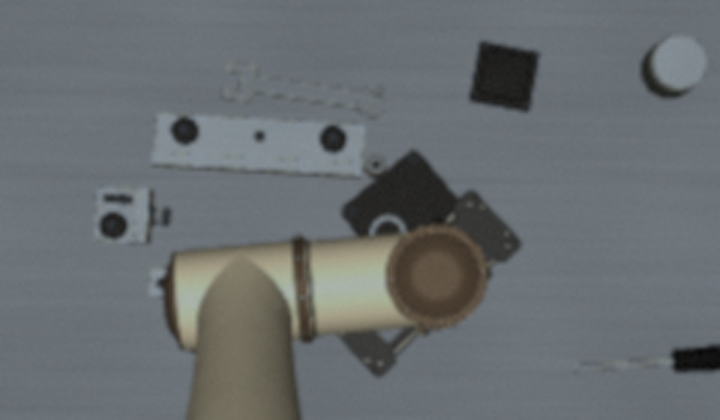

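At about 45°, the left face runs from crop (343,212) to (413,151) and the port is at (388,228). Post contact is about 13 mm off face centre, and the force is low. I'll continue, moving the pusher slightly inward.

>>> play_rows(commands=[[[-0.0019,0.0061,0,0,0,-0.0524,1],[-0.0034,0.0123,0,0,0,-0.1047,1],[-0.0045,0.0186,0,0,0,-0.1571,1],[-0.0053,0.025,0,0,0,-0.2094,1],[-0.0057,0.0314,0,0,0,-0.2618,1]]])

```text
time_s: 8.9
tcp_pos: [0.4682, -0.0797, 0.0103]
ee_rot: [[-0.883, -0.47, -0.005], [-0.47, 0.883, -0.001], [0.005, 0.001, -1.0]]
wrist_force: [-3.9, -2.8, 3.3]
gripper_width: 0.006
```

>>> play_rows(commands=[[[-0.0002,0.0063,0,0,0,-0.0524,1],[0,0.0127,0,0,0,-0.1047,1],[0.0005,0.019,0,0,0,-0.1571,1],[0.0013,0.0254,0,0,0,-0.2094,1],[0.0026,0.0317,0,0,0,-0.2618,1]]])

```text
time_s: 9.4
tcp_pos: [0.4689, -0.0485, 0.0099]
ee_rot: [[-0.974, -0.225, -0.009], [-0.225, 0.974, -0.002], [0.009, 0.0, -1.0]]
wrist_force: [-6.7, -3.1, 4.6]
gripper_width: 0.005
```

```bash
python3 look.py .46 .65 -.19 -.02 pics/t4.png
```

```text
t 9.4 tcp [ 0.4689 -0.0485  0.0099] yaw -167.02 F [-6.7 -3.1  4.6]
top lid ((572.032470703125, -71.01887512207031), (103.91986846923828, 109.31974792480469), 86.28109741210938) 0.03690820429905162
```

View pics/t4.png

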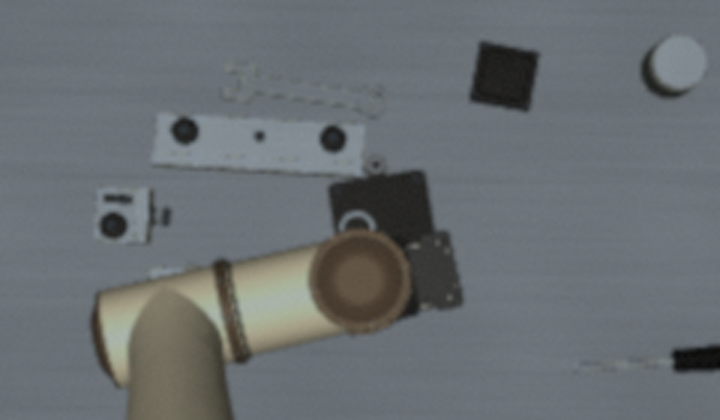

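At about 80° of turn, the face runs from crop (330,187) to (425,172), the port at (357,222) is now on the stop side, and the post is near mid-face. I'll finish the swing.

>>> play_rows(commands=[[[0.0015,0.0058,0,0,0,-0.0524,1],[0.0033,0.0115,0,0,0,-0.1047,1],[0.0055,0.0171,0,0,0,-0.1571,1]]])

```text
time_s: 9.75
tcp_pos: [0.4724, -0.0319, 0.0096]
ee_rot: [[-0.998, -0.069, -0.013], [-0.069, 0.998, -0.003], [0.013, -0.002, -1.0]]
wrist_force: [-9.7, -3.5, 6.6]
gripper_width: 0.0
```

>>> play_rows(commands=[[[0.0015,0.004,0,0,0,-0.04,1],[0.003,0.008,0,0,0,-0.08,1]]])

```text
time_s: 9.95
tcp_pos: [0.475, -0.0241, 0.0095]
ee_rot: [[-1.0, 0.011, -0.014], [0.011, 1.0, -0.003], [0.014, -0.003, -1.0]]
wrist_force: [-9.3, -2.3, 6.4]
gripper_width: 0.006
```

```bash
python3 look.py .46 .65 -.19 0
python3 - <<'E'
from m import *
c=np.load("t.npz");K,T=c["intrinsics"],c["extrinsics"];P=cloud(c,T)
q=P[200:300,290:400].reshape(-1,3);q=q[(q[:,2]>.031)&(q[:,2]<.0405)&(q[:,0]>.5)&(q[:,0]<.62)]
e=np.array([[np.percentile(b[:,0],97),y] for y in np.arange(-.11,-.02,.006) if len(b:=q[abs(q[:,1]-y)<.003])>3]);print(e.round(4),q.min(0),q.max(0))
E
```

```text
t 9.95 tcp [ 0.475  -0.0241  0.0095] yaw 179.38 F [-9.3 -2.3  6.4]
top lid ((568.4991455078125, -54.06378173828125), (138.15679931640625, 86.94507598876953), 63.910099029541016) 0.036786189670275915
[[ 0.5709 -0.11  ]
 [ 0.5794 -0.104 ]
 [ 0.5798 -0.098 ]
 [ 0.579  -0.092 ]
 [ 0.5795 -0.086 ]
 [ 0.5819 -0.08  ]
 [ 0.5819 -0.074 ]
 [ 0.5827 -0.068 ]
 [ 0.58   -0.062 ]
 [ 0.583  -0.056 ]
 [ 0.5821 -0.05  ]
 [ 0.585  -0.044 ]
 [ 0.5919 -0.038 ]
 [ 0.5921 -0.032 ]
 [ 0.6181 -0.026 ]] [ 0.50971258 -0.10834625  0.03102419] [0.61846514 0.04346508 0.04049098]
```

>>> play_rows(commands=[[[0.0008,-0.001,0,0,0,-0.02,1],[0.0016,-0.002,0,0,0,-0.035,1]]])

```text
time_s: 10.2
tcp_pos: [0.4751, -0.025, 0.0089]
ee_rot: [[-0.999, 0.045, -0.016], [0.045, 0.999, -0.002], [0.016, -0.002, -1.0]]
wrist_force: [-13.6, 8.7, 4.6]
gripper_width: 0.004
```

>>> play_rows(commands=[[[0.0008,0,0,0,0,0,1],[0.0016,0,0,0,0,0,1]]])

```text
time_s: 10.4
tcp_pos: [0.4751, -0.0252, 0.0088]
ee_rot: [[-0.999, 0.045, -0.019], [0.045, 0.999, -0.002], [0.019, -0.003, -1.0]]
wrist_force: [-17.6, 8.6, 10.0]
gripper_width: 0.006
```

The force climbs with no further motion, so the housing is seated against the fence. I'll back off, lift, and check from the fixed cameras.

>>> play_rows(commands=[[[-0.006,0,0,0,0,0,1],[-0.02,0,0.002,0,0,0,1],[-0.035,0,0.02,0,0,0,0.6],[-0.05,0,0.05,0,0,0,0.4],[-0.06,0,0.08,0,0,0,0.4]]])

```text
time_s: 10.9
tcp_pos: [0.4236, -0.0243, 0.0911]
ee_rot: [[-0.999, 0.042, -0.001], [0.042, 0.999, -0.0], [0.001, -0.0, -1.0]]
wrist_force: [-0.2, -0.4, -0.1]
gripper_width: 0.199
```

```bash
python3 look.py .46 .595 -.16 0.03 pics/t5.png; python3 side.py .46 .595 -.14 .02
```

```text
t 10.9 tcp [ 0.4236 -0.0243  0.0911] yaw 177.61 F [-0.2 -0.4 -0.1]
top lid ((538.52001953125, -39.98509216308594), (111.6128158569336, 136.4503173828125), 0.1208757609128952) 0.037185466074521445
t 10.95 tcp [ 0.4255 -0.0239  0.0956] yaw 177.67 F [-0.8 -0.6  2.6]
side lid 1678 ((539.5281372070312, -48.0330810546875), (140.32528686523438, 112.4027328491211), 87.45344543457031)
bright blob (308.5, 261.5) (11.0, 15.0) [[ 0.5365 -0.0376  0.038 ]]
```

View pics/t5.png

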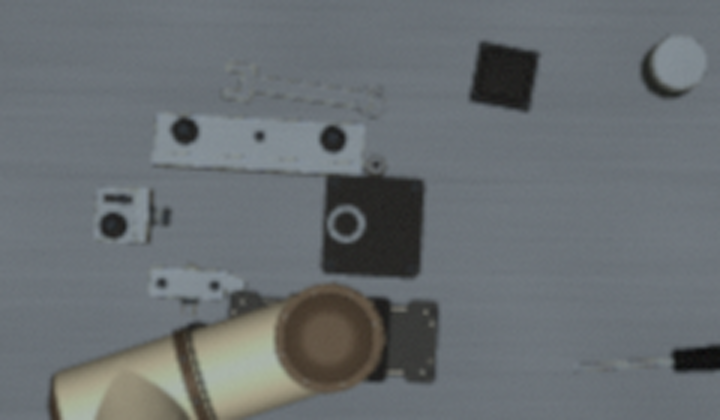

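The housing now lies flush at the fence's mouth, at crop (322–424, 177–277), with the port at (346,224) facing the stop and all bystanders in place. Next I go behind it and slide it home with two spread fingers.

>>> play_rows(commands=[[[0.002,-0.012,0.015,0,0,0.1308,0.4],[0.005,-0.024,0.025,0,0,0.2615,0.4],[0.01,-0.036,0.03,0,0,0.3923,0.4],[0.016,-0.048,0.03,0,0,0.523,0.4]]])

```text
time_s: 11.4
tcp_pos: [0.4416, -0.0725, 0.1211]
ee_rot: [[-0.884, -0.467, 0.002], [-0.467, 0.884, 0.0], [-0.002, -0.001, -1.0]]
wrist_force: [0.8, -0.1, 0.1]
gripper_width: 0.58
```

>>> play_rows(commands=[[[0.01,-0.011,0,0,0,0.1308,0.4],[0.02,-0.022,0,0,0,0.2615,0.4],[0.032,-0.033,0,0,0,0.3923,0.4],[0.045,-0.044,0,0,0,0.523,0.4]]])

```text
time_s: 11.8
tcp_pos: [0.4862, -0.1168, 0.1199]
ee_rot: [[-0.533, -0.846, -0.0], [-0.846, 0.533, 0.0], [0.0, 0.0, -1.0]]
wrist_force: [0.2, 0.6, -0.4]
gripper_width: 0.599
```

>>> play_rows(commands=[[[0.012,-0.009,0,0,0,0.1308,0.4],[0.024,-0.018,0,0,0,0.2615,0.4],[0.036,-0.027,0,0,0,0.3923,0.4],[0.046,-0.035,0,0,0,0.523,0.4]]])

```text
time_s: 12.2
tcp_pos: [0.5325, -0.1518, 0.1197]
ee_rot: [[-0.039, -0.999, -0.0], [-0.999, 0.039, 0.0], [-0.0, 0.0, -1.0]]
wrist_force: [-0.3, 0.1, -0.1]
gripper_width: 0.6
```

```bash
cat > n.py <<'E'
from station import r
import numpy as np
s=r.sense();R=s["ee_rot"];nx=np.array([.99907,-.04315]);ny=np.array([.04315,.99907]);d=s["tcp_pos"][:2]-[.5965,-.0636]
print(s["time_s"],s["tcp_pos"].round(4),"nest",(d@nx+.01).round(4),(d@ny).round(4),"yaw",np.degrees(np.arctan2(R[1,0],R[0,0])).round(2),"F nest",(s["wrist_force"][:2]@nx).round(1),(s["wrist_force"][:2]@ny).round(1),s["wrist_force"][2].round(1),s["gripper_width"].round(3),"j6",s["joints"][5].round())
E
python3 n.py
```

```text
Traceback (most recent call last):
  File "n.py", line 4, in <module>
    print(s["time_s"],s["tcp_pos"].round(4),"nest",(d@nx+.01).round(4),(d@ny).round(4),"yaw",np.degrees(np.arctan2(R[1,0],R[0,0])).round(2),"F nest",(s["wrist_force"][:2]@nx).round(1),(s["wrist_force"][:2]@ny).round(1),s["wrist_force"][2].round(1),s["gripper_width"].round(3),"j6",s["joints"][5].round())
                                                                                                                                                                                                                                                        ^^^^^^^^^^^^^^^^^^^^^^^^
AttributeError: 'float' object has no attribute 'round'
```

>>> play_rows(commands=[[[0,0,-0.035,0,0,-0.002,0.4],[0,0,-0.07,0,0,-0.004,0.4],[0,0,-0.095,0,0,-0.004,0.4],[0,0,-0.105,0,0,-0.004,0.4],[0,0,-0.109,0,0,-0.004,0.4]]])

```text
time_s: 12.7
tcp_pos: [0.5312, -0.1514, 0.0101]
ee_rot: [[-0.049, -0.999, -0.002], [-0.999, 0.049, -0.0], [0.0, 0.002, -1.0]]
wrist_force: [0.1, -1.4, 0.2]
gripper_width: 0.599
```

>>> play_rows(commands=[[[0.0003,0.006,0,0,0,0,0.4],[0.0005,0.012,0,0,0,0,0.4],[0.0008,0.018,0,0,0,0,0.4],[0.001,0.023,0,0,0,0,0.4],[0.0012,0.028,0,0,0,0,0.4]]])

```text
time_s: 13.2
tcp_pos: [0.5329, -0.1227, 0.0123]
ee_rot: [[-0.049, -0.999, 0.001], [-0.999, 0.049, -0.0], [0.0, -0.001, -1.0]]
wrist_force: [-3.2, -7.4, 2.0]
gripper_width: 0.602
```

```bash
sed -i 's/s\["gripper_width"\].round(3)/round(s["gripper_width"],3)/' n.py; python3 n.py; python3 side.py .46 .595 -.14 .02
```

```text
13.2 [ 0.5329 -0.1227  0.0123] nest -0.051 -0.0618 yaw -92.8 F nest -2.8 -7.6 2.0 0.602 j6 -7.0
t 13.2 tcp [ 0.5329 -0.1227  0.0123] yaw -92.8 F [-3.2 -7.4  2. ]
side lid 322 ((515.895751953125, -79.86530303955078), (75.4287338256836, 139.8118133544922), 13.681197166442871)
bright blob (302.63848876953125, 259.0077209472656) (2.8527989387512207, 8.558396339416504) [[ 0.5274 -0.0252  0.038 ]]
```

>>> play_rows(commands=[[[0.0003,0.006,0,0,0,0,0.4],[0.0005,0.012,0,0,0,0,0.4],[0.0008,0.018,0,0,0,0,0.4],[0.001,0.024,0,0,0,0,0.4],[0.0013,0.03,0,0,0,0,0.4]]])

```text
time_s: 13.75
tcp_pos: [0.5337, -0.094, 0.0121]
ee_rot: [[-0.05, -0.999, -0.0], [-0.999, 0.05, -0.001], [0.001, 0.0, -1.0]]
wrist_force: [-1.0, -5.4, 1.9]
gripper_width: 0.602
```

>>> play_rows(commands=[[[0.0003,0.006,0,0,0,0,0.4],[0.0005,0.012,0,0,0,0,0.4],[0.0008,0.018,0,0,0,0,0.4],[0.001,0.024,0,0,0,0,0.4],[0.0013,0.03,0,0,0,0,0.4]]])

```text
time_s: 14.25
tcp_pos: [0.535, -0.064, 0.0121]
ee_rot: [[-0.05, -0.999, -0.001], [-0.999, 0.05, -0.001], [0.001, 0.0, -1.0]]
wrist_force: [-0.0, -6.5, 2.9]
gripper_width: 0.599
```

```bash
python3 n.py; python3 look.py .46 .595 -.1 .12
```

```text
14.25 [ 0.535  -0.064   0.0121] nest -0.0514 -0.0031 yaw -92.84 F nest 0.3 -6.5 2.9 0.599 j6 -13.0
t 14.25 tcp [ 0.535  -0.064   0.0121] yaw -92.84 F [-0.  -6.5  2.9]
top lid ((533.219482421875, 46.950889587402344), (133.059814453125, 122.44085693359375), 89.49967956542969) 0.0347348583603031
```

>>> play_rows(commands=[[[0.0003,0.005,0,0,0,0,0.4],[0.0005,0.01,0,0,0,0,0.4],[0.0007,0.015,0,0,0,0,0.4],[0.0009,0.02,0,0,0,0,0.4],[0.0011,0.025,0,0,0,0,0.4]]])

```text
time_s: 14.8
tcp_pos: [0.5361, -0.039, 0.0119]
ee_rot: [[-0.05, -0.999, -0.001], [-0.999, 0.05, -0.001], [0.001, 0.001, -1.0]]
wrist_force: [-0.5, -5.2, 3.0]
gripper_width: 0.599
```

>>> play_rows(commands=[[[0.0003,0.005,0,0,0,0,0.4],[0.0005,0.01,0,0,0,0,0.4],[0.0007,0.015,0,0,0,0,0.4],[0.0009,0.02,0,0,0,0,0.4],[0.0011,0.025,0,0,0,0,0.4]]])

```text
time_s: 15.3
tcp_pos: [0.5372, -0.0141, 0.012]
ee_rot: [[-0.05, -0.999, -0.001], [-0.999, 0.05, -0.001], [0.001, 0.001, -1.0]]
wrist_force: [-0.4, -5.7, 3.7]
gripper_width: 0.597
```

>>> play_rows(commands=[[[0.0002,0.004,0,0,0,0,0.4],[0.0004,0.008,0,0,0,0,0.4],[0.0006,0.012,0,0,0,0,0.4],[0.0008,0.016,0,0,0,0,0.4],[0.001,0.02,0,0,0,0,0.4]]])

```text
time_s: 15.8
tcp_pos: [0.5381, 0.0058, 0.0119]
ee_rot: [[-0.05, -0.999, -0.001], [-0.999, 0.05, -0.001], [0.001, 0.001, -1.0]]
wrist_force: [-0.9, -6.0, 3.3]
gripper_width: 0.601
```

```bash
python3 n.py; python3 look.py .46 .595 -.05 .2
```

```text
15.8 [0.5381 0.0058 0.0119] nest -0.0514 0.0668 yaw -92.86 F nest -0.7 -6.0 3.3 0.601 j6 -21.0
t 15.8 tcp [0.5381 0.0058 0.0119] yaw -92.86 F [-0.9 -6.   3.3]
top lid ((527.1314086914062, 66.97262573242188), (222.00794982910156, 134.50242614746094), 89.65696716308594) 0.034621076271170725
```

>>> play_rows(commands=[[[0.0001,0.003,0,0,0,0,0.4],[0.0003,0.006,0,0,0,0,0.4],[0.0004,0.009,0,0,0,0,0.4],[0.0005,0.012,0,0,0,0,0.4],[0.0006,0.014,0,0,0,0,0.4]]])

```text
time_s: 16.35
tcp_pos: [0.5386, 0.0192, 0.0119]
ee_rot: [[-0.05, -0.999, -0.001], [-0.999, 0.05, -0.002], [0.002, 0.001, -1.0]]
wrist_force: [-0.6, -9.7, 3.4]
gripper_width: 0.598
```

>>> play_rows(commands=[[[0.0001,0.002,0,0,0,0,0.4],[0.0002,0.004,0,0,0,0,0.4],[0.0003,0.006,0,0,0,0,0.4],[0.0004,0.008,0,0,0,0,0.4]]])

```text
time_s: 16.75
tcp_pos: [0.539, 0.027, 0.0119]
ee_rot: [[-0.05, -0.999, -0.001], [-0.999, 0.05, -0.002], [0.002, 0.001, -1.0]]
wrist_force: [-0.4, -9.2, 4.1]
gripper_width: 0.602
```

```bash
python3 n.py
```

```text
16.75 [0.539  0.027  0.0119] nest -0.0514 0.088 yaw -92.87 F nest -0.0 -9.2 4.1 0.602 j6 -23.0
```

The plunger is engaged at about 9 N of sliding force. I'm now creeping to the stop.

>>> play_rows(commands=[[[0,0.001,0,0,0,0,0.4],[0.0001,0.002,0,0,0,0,0.4],[0.0001,0.003,0,0,0,0,0.4]]])

```text
time_s: 17.05
tcp_pos: [0.5391, 0.03, 0.0119]
ee_rot: [[-0.05, -0.999, -0.001], [-0.999, 0.05, -0.002], [0.002, 0.001, -1.0]]
wrist_force: [0.6, -9.8, 4.4]
gripper_width: 0.598
```

>>> play_rows(commands=[[[0,0.001,0,0,0,0,0.4],[0.0001,0.002,0,0,0,0,0.4]]])

```text
time_s: 17.25
tcp_pos: [0.5392, 0.032, 0.0119]
ee_rot: [[-0.05, -0.999, -0.001], [-0.999, 0.05, -0.002], [0.002, 0.001, -1.0]]
wrist_force: [0.2, -9.4, 3.2]
gripper_width: 0.599
```

>>> play_rows(commands=[[[0,0.001,0,0,0,0,0.4],[0.0001,0.002,0,0,0,0,0.4]]])

```text
time_s: 17.45
tcp_pos: [0.5392, 0.0333, 0.0119]
ee_rot: [[-0.05, -0.999, -0.002], [-0.999, 0.05, -0.003], [0.003, 0.002, -1.0]]
wrist_force: [1.1, -16.0, 4.3]
gripper_width: 0.597
```

>>> play_rows(commands=[[[0,0.001,0,0,0,0,0.4]]])

```text
time_s: 17.55
tcp_pos: [0.5391, 0.0334, 0.0119]
ee_rot: [[-0.05, -0.999, -0.002], [-0.999, 0.05, -0.004], [0.004, 0.002, -1.0]]
wrist_force: [3.1, -20.1, 3.1]
gripper_width: 0.602
```

>>> play_rows(commands=[[[0,0.001,0,0,0,0,0.4]]])

```text
time_s: 17.65
tcp_pos: [0.5391, 0.0335, 0.0119]
ee_rot: [[-0.05, -0.999, -0.003], [-0.999, 0.05, -0.005], [0.005, 0.003, -1.0]]
wrist_force: [3.0, -23.8, 3.8]
gripper_width: 0.599
```

It is firm on the stop: the force went from 9 to 24 N with the tool stopped. I'll retreat and check.

>>> play_rows(commands=[[[0,-0.003,0,0,0,0,0.4],[-0.0003,-0.012,0,0,0,0,0.4],[-0.0012,-0.03,0,0,0,0,0.4],[-0.002,-0.05,0.03,0,0,0,0.4],[-0.003,-0.07,0.07,0,0,0,0.4]]])

```text
time_s: 18.15
tcp_pos: [0.5352, -0.0329, 0.0802]
ee_rot: [[-0.049, -0.999, -0.005], [-0.999, 0.049, -0.0], [0.001, 0.005, -1.0]]
wrist_force: [1.9, -0.1, -0.2]
gripper_width: 0.597
```

>>> play_rows(commands=[[[-0.01,-0.04,0.03,0,0,0.14,0.4],[-0.03,-0.08,0.06,0,0,0.28,0.4],[-0.05,-0.12,0.09,0,0,0.42,0.4],[-0.07,-0.15,0.11,0,0,0.56,0.4],[-0.09,-0.18,0.13,0,0,0.7,0.4]]])

```text
time_s: 18.65
tcp_pos: [0.446, -0.2136, 0.2132]
ee_rot: [[0.61, -0.792, 0.003], [-0.792, -0.61, 0.0], [0.001, -0.002, -1.0]]
wrist_force: [1.4, -0.7, -1.0]
gripper_width: 0.599
```

```bash
cat > fin.py <<'E'
from station import r
from m import *
s=r.sense();print(s["time_s"],s["tcp_pos"].round(3),s["wrist_force"].round(1))
nx=np.array([.99907,-.04315]);ny=np.array([.04315,.99907]);post=np.array([.5965,-.0636])
nest=lambda p:np.c_[(p[:,:2]-post)@nx+.01,(p[:,:2]-post)@ny]
for n in("top","side"):
    c=r.capture(n);np.savez(n+"f.npz",**c);K,T=c["intrinsics"],c["extrinsics"];P=cloud(c,T).reshape(-1,3);N=nest(P)
    g=c["image"].astype(int).sum(2).ravel()
    m=(P[:,2]>.03)&(P[:,2]<.045)&(N[:,0]>-.112)&(N[:,0]<.002)&(N[:,1]>.08)&(N[:,1]<.21)
    d=m&(g<200)
    print(n,m.sum(),d.sum(),"nest rect",cv2.minAreaRect((N[d]*1000).astype(np.float32)),"z",np.median(P[d,2]),
      "port",N[m&(g>300)&(N[:,0]>-.075)&(N[:,0]<-.025)].mean(0))
cv2.imwrite("pics/f.png",np.load("topf.npz")["image"][170:310,200:400,::-1].repeat(3,0).repeat(3,1))
E
python3 fin.py
```

```text
18.65 [ 0.446 -0.214  0.213] [ 1.4 -0.7 -1. ]
top 1065 883 nest rect ((-53.18008041381836, 158.80572509765625), (100.46827697753906, 98.77322387695312), 89.29949188232422) z 0.037339126164093406 port [-0.05350938  0.18397103]
side 270 242 nest rect ((-93.66939544677734, 151.70347595214844), (103.77617645263672, 23.483373641967773), 84.08406829833984) z 0.035893258544494655 port [nan nan]fin.py:12: RuntimeWarning: Mean of empty slice.
  "port",N[m&(g>300)&(N[:,0]>-.075)&(N[:,0]<-.025)].mean(0))
  ret = um.true_divide(
```

The top view gives nest (-53, 159), near flush, but at 3 mm per pixel. I'll take a close wrist measurement.

>>> play_rows(commands=[[[-0.01,0.045,0,0,0,0.14,0.4],[-0.02,0.09,0,0,0,0.28,0.4],[-0.025,0.135,0,0,0,0.42,0.4],[-0.03,0.18,0,0,0,0.56,0.4],[-0.03,0.22,0,0,0,0.7,0.4]]])

```text
time_s: 19.25
tcp_pos: [0.4158, 0.0101, 0.2112]
ee_rot: [[0.977, -0.213, 0.0], [-0.213, -0.977, 0.001], [-0.0, -0.001, -1.0]]
wrist_force: [1.5, -0.1, -0.3]
gripper_width: 0.599
```

>>> play_rows(commands=[[[0,0.04,0,0,0,0.13,0.4],[0,0.08,0,0,0,0.2,0.4],[0,0.08,0,0,0,0.2,0.4],[0,0.08,0,0,0,0.2,0.4]]])

```text
time_s: 19.65
tcp_pos: [0.4163, 0.0889, 0.2109]
ee_rot: [[1.0, -0.019, -0.001], [-0.019, -1.0, 0.0], [-0.001, -0.0, -1.0]]
wrist_force: [-0.6, 0.6, 0.7]
gripper_width: 0.596
```

Run:
```python
from station import r
from m import *
s=r.sense();c=r.capture("wrist");T=wristT(c,s);np.savez("w3.npz",T=T,**c);print(s["time_s"],s["tcp_pos"],s["ee_rot"][:2,0])
K=c["intrinsics"];P=cloud(c,T).reshape(-1,3)
nx=np.array([.99907,-.04315]);ny=np.array([.04315,.99907]);post=np.array([.5965,-.0636])
N=np.c_[(P[:,:2]-post)@nx+.01,(P[:,:2]-post)@ny];z=P[:,2];g=c["image"].astype(int).sum(2).ravel()
m=(z>.032)&(z<.045)&(N[:,0]>-.115)&(N[:,0]<.02)&(N[:,1]>.085)&(N[:,1]<.215)&(g<300)
print("lid",m.sum(),cv2.minAreaRect((N[m]*1000).astype(np.float32)))
f=(z>.026)&(z<.0335)&(N[:,0]>-.01)&(N[:,0]<.01)&(g>350)
E=[(y,np.percentile(N[f&(abs(N[:,1]-y)<.003),0],2)) for y in np.arange(.02,.225,.012) if (f&(abs(N[:,1]-y)<.003)).sum()>5]
print("fence edge",np.round(E,4).tolist())
L=[(y,np.percentile(N[m&(abs(N[:,1]-y)<.003),0],98)) for y in np.arange(.115,.2,.012)]
print("lid far edge",np.round(L,4).tolist())
h=(z>.008)&(z<.028)&(abs(N[:,0]+.053)<.007)&(N[:,1]>.2)&(N[:,1]<.23);print("screw/stop min y",np.percentile(N[h,1],2) if h.any() else None)
uv=proj([*(post+nx*-.06+ny*.15),.036],K,T)[0].astype(int);print(uv)
u,v=uv;v=np.clip(v,100,380);u=np.clip(u,133,507)
cv2.imwrite("pics/w3.png",cv2.resize(c["image"][v-100:v+100,u-133:u+133,::-1],None,fx=3,fy=3,interpolation=cv2.INTER_CUBIC))
```

```text
19.65 [0.41628097 0.08891867 0.21092915] [ 0.99982355 -0.01874685]
lid 11393 ((-50.429100036621094, 155.5673828125), (99.30207061767578, 99.11526489257812), 89.57032775878906)
fence edge [[0.02, -0.0001], [0.032, 0.0001], [0.044, 0.0001], [0.056, -0.0], [0.068, -0.0001], [0.08, -0.0002], [0.092, 0.0001], [0.104, -0.0001], [0.116, 0.0018], [0.128, 0.0015], [0.14, 0.0018], [0.152, 0.0016], [0.164, 0.0023], [0.176, 0.0021], [0.188, 0.0027], [0.2, 0.0015], [0.212, 0.0001], [0.224, 0.0]]
lid far edge [[0.115, -0.0036], [0.127, -0.0031], [0.139, -0.0033], [0.151, -0.0032], [0.163, -0.003], [0.175, -0.0027], [0.187, -0.0029], [0.199, -0.003]]
screw/stop min y 0.20756164770541413
[315  87]
```

View pics/w3.png

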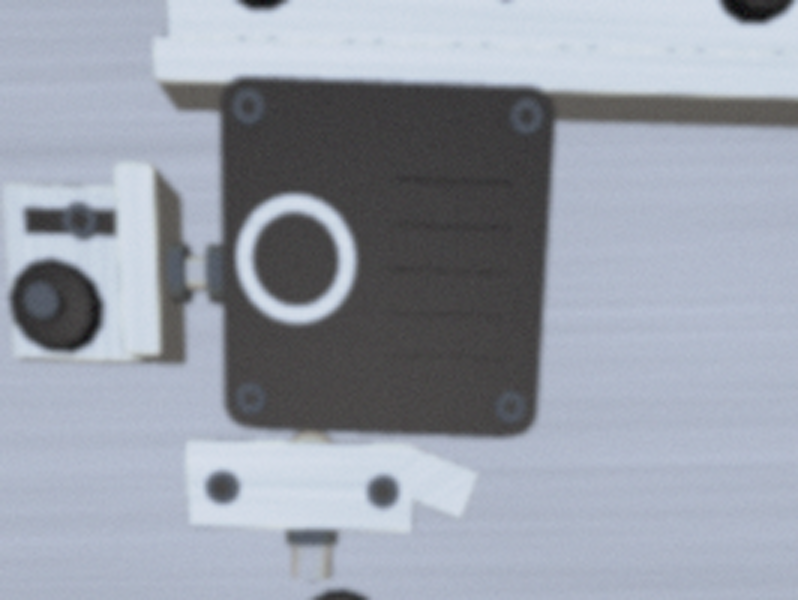

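The crop shows the housing on the screw head (215,272), the plunger nose against its side (313,436), and the port (297,258) toward the stop. It is turned 0.4° relative to the fence, leaving the rear about 0.6 mm off. I'll re-press its rear face near the fence with shut fingers: that pivots it flush about the screw and seats it again.

>>> play_rows(commands=[[[0.01,-0.007,0,0,0,-0.1322,1],[0.02,-0.014,0,0,0,-0.2645,1],[0.032,-0.021,0,0,0,-0.3967,1],[0.044,-0.028,0,0,0,-0.529,1]]])

```text
time_s: 20.1
tcp_pos: [0.4609, 0.0582, 0.2113]
ee_rot: [[0.848, -0.529, -0.0], [-0.529, -0.848, 0.0], [-0.0, 0.0, -1.0]]
wrist_force: [1.0, 0.5, -0.5]
gripper_width: 0.324
```

>>> play_rows(commands=[[[0.012,-0.007,0,0,0,-0.1322,1],[0.025,-0.014,0,0,0,-0.2645,1],[0.038,-0.021,0,0,0,-0.3967,1],[0.051,-0.028,0,0,0,-0.529,1]]])

```text
time_s: 20.5
tcp_pos: [0.5119, 0.0299, 0.2112]
ee_rot: [[0.465, -0.885, -0.001], [-0.885, -0.465, 0.0], [-0.0, 0.001, -1.0]]
wrist_force: [-1.2, 1.7, 0.5]
gripper_width: 0.023
```

>>> play_rows(commands=[[[0.012,-0.007,0,0,0,-0.1322,1],[0.025,-0.014,0,0,0,-0.2645,1],[0.038,-0.021,0,0,0,-0.3967,1],[0.051,-0.026,0,0,0,-0.529,1]]])

```text
time_s: 20.9
tcp_pos: [0.5628, 0.0037, 0.2111]
ee_rot: [[-0.046, -0.999, -0.001], [-0.999, 0.046, 0.0], [-0.0, 0.001, -1.0]]
wrist_force: [-0.6, -0.7, 0.3]
gripper_width: 0.006
```

```bash
python3 n.py
```

```text
20.9 [0.5628 0.0037 0.2111] nest -0.0265 0.0658 yaw -92.62 F nest -0.5 -0.8 0.3 0.006 j6 -19.0
```

>>> play_rows(commands=[[[0,0,-0.05,0,0,0,1],[0,0,-0.1,0,0,0,1],[0,0,-0.15,0,0,0,1],[0,0,-0.185,0,0,0,1],[0,0,-0.2,0,0,0,1]]])

```text
time_s: 21.4
tcp_pos: [0.5596, 0.0034, 0.0073]
ee_rot: [[-0.041, -0.999, -0.008], [-0.999, 0.041, -0.002], [0.002, 0.008, -1.0]]
wrist_force: [0.6, 0.3, 0.4]
gripper_width: 0.004
```

>>> play_rows(commands=[[[0.0002,0.008,0,0,0,0,1],[0.0005,0.015,0,0,0,0,1],[0.0008,0.021,0,0,0,0,1],[0.001,0.025,0,0,0,0,1],[0.001,0.027,0,0,0,0,1]]])

```text
time_s: 21.9
tcp_pos: [0.5648, 0.032, 0.0131]
ee_rot: [[-0.035, -0.999, 0.002], [-0.999, 0.035, -0.001], [0.001, -0.002, -1.0]]
wrist_force: [3.4, -13.6, 0.5]
gripper_width: 0.009
```

>>> play_rows(commands=[[[0,0.001,0,0,0,0,1],[0,0.002,0,0,0,0,1]]])

```text
time_s: 22.1
tcp_pos: [0.5648, 0.0321, 0.0131]
ee_rot: [[-0.036, -0.999, 0.002], [-0.999, 0.036, -0.003], [0.003, -0.002, -1.0]]
wrist_force: [4.8, -17.5, 0.6]
gripper_width: 0.006
```

>>> play_rows(commands=[[[0.001,0.0005,0,0,0,0,1],[0.002,0.001,0,0,0,0,1],[0.003,0.0015,0,0,0,0,1]]])

```text
time_s: 22.4
tcp_pos: [0.565, 0.0321, 0.0131]
ee_rot: [[-0.037, -0.999, -0.005], [-0.999, 0.037, -0.005], [0.005, 0.004, -1.0]]
wrist_force: [-2.5, -17.3, 8.9]
gripper_width: 0.003
```

```bash
python3 n.py
```

```text
22.4 [0.565  0.0321 0.0131] nest -0.0256 0.0942 yaw -92.13 F nest -1.7 -17.3 8.9 0.003 j6 -22.0
```

>>> play_rows(commands=[[[0,-0.004,0,0,0,0,1],[-0.0015,-0.012,0,0,0,0,1],[-0.002,-0.03,0,0,0,0,1],[-0.003,-0.04,0.03,0,0,0,1],[-0.004,-0.045,0.07,0,0,0,1]]])

```text
time_s: 22.9
tcp_pos: [0.561, -0.0096, 0.0806]
ee_rot: [[-0.038, -0.999, -0.005], [-0.999, 0.038, -0.001], [0.001, 0.005, -1.0]]
wrist_force: [1.5, 0.2, -0.0]
gripper_width: 0.007
```

>>> play_rows(commands=[[[-0.005,0,0.04,0,0,0.13,1],[-0.015,0.005,0.08,0,0,0.26,1],[-0.03,0.015,0.11,0,0,0.4,1],[-0.045,0.025,0.13,0,0,0.54,1],[-0.06,0.035,0.13,0,0,0.68,1]]])

```text
time_s: 23.4
tcp_pos: [0.5041, 0.0273, 0.2156]
ee_rot: [[0.605, -0.796, 0.008], [-0.796, -0.605, 0.003], [0.003, -0.008, -1.0]]
wrist_force: [0.2, 0.1, 0.7]
gripper_width: 0.006
```

>>> play_rows(commands=[[[-0.017,0.012,0,0,0,0.13,1],[-0.034,0.024,0,0,0,0.27,1],[-0.052,0.036,0,0,0,0.41,1],[-0.07,0.05,0,0,0,0.55,1],[-0.085,0.06,0,0,0,0.69,1]]])

```text
time_s: 23.9
tcp_pos: [0.4168, 0.087, 0.2119]
ee_rot: [[0.973, -0.229, 0.001], [-0.229, -0.973, 0.001], [0.001, -0.001, -1.0]]
wrist_force: [-0.2, -0.2, 0.4]
gripper_width: 0.007
```

>>> play_rows(commands=[[[0,0,0,0,0,0.13,1],[0,0.002,0,0,0,0.22,1],[0,0.002,0,0,0,0.22,1],[0,0.002,0,0,0,0.22,1]]])

```text
time_s: 24.3
tcp_pos: [0.4177, 0.0884, 0.2118]
ee_rot: [[1.0, -0.019, 0.001], [-0.019, -1.0, 0.001], [0.0, -0.001, -1.0]]
wrist_force: [1.0, 0.1, 0.5]
gripper_width: 0.01
```

Run:
```python
from station import r
from m import *
s=r.sense();c=r.capture("wrist");T=wristT(c,s);print(s["time_s"],s["tcp_pos"],s["ee_rot"][:2,0],s["wrist_force"].round(1))
P=cloud(c,T).reshape(-1,3);nx=np.array([.99907,-.04315]);ny=np.array([.04315,.99907]);post=np.array([.5965,-.0636])
N=np.c_[(P[:,:2]-post)@nx+.01,(P[:,:2]-post)@ny];z=P[:,2];g=c["image"].astype(int).sum(2).ravel()
m=(z>.032)&(z<.045)&(N[:,0]>-.115)&(N[:,0]<.02)&(N[:,1]>.085)&(N[:,1]<.215)&(g<300)
print("lid",m.sum(),cv2.minAreaRect((N[m]*1000).astype(np.float32)),"z spread",np.percentile(z[m],[5,50,95]))
print("far edge",[round(np.percentile(N[m&(abs(N[:,1]-y)<.003),0],98),4) for y in np.arange(.115,.2,.012)])
f=(z>.026)&(z<.0335)&(abs(N[:,0])<.01)&(g>350)
print("fence",[round(np.percentile(N[f&(abs(N[:,1]-y)<.003),0],2),4) for y in(.03,.06,.09,.22)])
h=(z>.008)&(z<.028)&(abs(N[:,0]+.053)<.007)&(N[:,1]>.2)&(N[:,1]<.23);print("screw min y",np.percentile(N[h,1],2))
```

```text
24.3 [0.41766937 0.08837617 0.21177186] [ 0.99981697 -0.01912543] [1.  0.1 0.5]
lid 11287 ((-50.0997314453125, 155.96620178222656), (99.8814468383789, 99.28132629394531), 89.7039566040039) z spread [0.03498094 0.03636755 0.03888538]
far edge [np.float64(-0.0032), np.float64(-0.0029), np.float64(-0.0032), np.float64(-0.0033), np.float64(-0.0028), np.float64(-0.0025), np.float64(-0.0022), np.float64(-0.0032)]
fence [np.float64(0.0), np.float64(0.0002), np.float64(0.0001), np.float64(0.0)]
screw min y 0.20775175891819814
```

```bash
python3 -c "
from station import r
print(r.finish_job(), r.sense()['time_s'])"
```

```text
the job is handed in; nothing more can be done
the job is handed in; nothing more can be done
```

The housing is home in the nest with its port facing the end stop, and I handed the job in after about 24 s of robot time. I pushed it onto the post, swung it a quarter turn clockwise with shut fingers led on an arc, then slid it past the plunger with two spread fingers. I pressed it against the stop twice; the second press was on its rear face, near the fence, to square it up.

**Forces:** The highest I read was about 24 N, while pressing on the stop; about 9 N of that was sliding resistance. The first touch on the post read about 15 N, and the swing stayed under 11 N. Seating it against the fence at the end of the swing took about 20 N. These are readings at the end of each move, so brief peaks in between could have been missed.

**Final check (wrist camera, robot clear):**
- **Fence:** the lid centre is 50.1 mm from the fence face, where flush is 50. It is turned about 0.3° from the fence, down from 0.4° before the second press, which is close to the limit of what I can measure.
- **Stop:** the front face is at about 206 mm and the screw head at about 207 mm, so they touch within the 2 mm calibration. The force rising with no motion confirms the contact.
- **Flatness:** the lid sits at 36 mm, so the housing is flat on the plate.

**Disagreement:** The coarse top camera put the housing about 3 mm off from the wrist camera. I trusted the wrist camera because it was closer.

**Not checked:** I did not measure the bystanders again at the end. In the top view after the swing, those in view had not moved; the tray and duct were outside it. The arm felt no unexpected contact after that.

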